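# Change the hub on a tape-reel mandrel and lock it

## Task

Change over the reel mandrel: turn its lock collar to the open mark, lift the worn hub off and lay it in the grey tray, then fit the new hub fully down on the pedestal with its notch passing over the claw, and turn the collar to the locked mark (the line with the dot). Finally thread all the spacer rings that are on the bench onto the spindle above the hub, widest at the bottom and narrowest at the top, lying flat, and leave the other things on the bench where they are.

Things in the scene. Friction and masses are not known exactly. Their poses are not given: they have to be found in the camera images.
- fixture: reel mandrel screwed to the bench: round steel base plate 200 mm across, 12 mm thick; pedestal 44 mm across, top 40 mm above the bench; upright spindle 14 mm in diameter with a tapered tip, top 110 mm above the bench. Origin on the spindle axis at bench height, z up. With the collar open its claw stands on the +x side and its handle on the -x side
- seat (a point): centre of the pedestal's top (spindle axis), 40 mm above the bench: a seated hub has its underside here; axes as the fixture's
- collar (a joint): turn of the captive lock collar about the spindle axis, rad, growing counter-clockwise from above: 0 = open mark (hard stop), 1.25 = locked mark, 1.5 = hard stop. It stays where left (friction about 2 N at the handle). A low aluminium ring, 124 mm outside and 96 mm inside diameter, top 25 mm above the bench, with a lug carrying the handle and, opposite it, an upright claw
- handle (a point): centre of the handle's top: a round black upright pin 14 mm in diameter on the collar's lug, 74 mm from the spindle axis, from 25 to 62 mm above the bench; turns with the collar. A black line on the lug points out at the marks
- claw (a point): underside of the inner tip of the claw's tongue, straight opposite the handle. The tongue is 10 mm wide, 26 to 61 mm from the spindle axis, 50.5 to 58.5 mm above the bench, on a post 51 to 61 mm from the axis. It passes 2.5 mm over the flange of a seated hub and holds the hub down unless the hub's notch is under it
- mark_open (a point): open mark for the lug: a single black line on the base plate, 92 mm from the axis on the fixture's -x side
- mark_locked (a point): locked mark for the lug: a black line with a round dot, on the base plate 92 mm from the axis, 1.25 rad counter-clockwise (from above) of the open mark
- worn_hub: worn dark steel hub, on the spindle at the start, its notch on the open side of the claw. Flange 68 mm across, 8 mm thick, with one notch in its edge (32 mm wide at the rim, narrowing inwards, 14 mm deep); above it a round boss 32 mm across, 24 mm tall; 18 mm bore right through; 32 mm tall in all; 100 to 210 g. Origin: centre of the underside, z up, +x towards the notch
- worn_notch (a point): middle of the worn hub's notch, 28 mm from its axis
- new_hub: new bright aluminium hub, same shape and sizes as the worn one, standing on the bench flange down. Origin: centre of the underside, z up, +x towards the notch
- new_notch (a point): middle of the new hub's notch, 28 mm from its axis
- tray: open grey plastic tray fixed to the bench, 160 (its x) by 140 (its y) by 35 mm tall, walls and floor 4 mm. Origin: centre of the underside
- spacer_60: flat steel spacer ring, 60 mm outside diameter, 18 mm bore, 10 mm thick, lying flat on the bench; may be absent. Origin: centre of the underside, z up
- spacer_52: flat steel spacer ring, 52 mm outside diameter, 18 mm bore, 10 mm thick, lying flat on the bench; may be absent. Origin: centre of the underside, z up
- spacer_44: flat steel spacer ring, 44 mm outside diameter, 18 mm bore, 10 mm thick, lying flat on the bench; may be absent. Origin: centre of the underside, z up
- spacer_36: flat steel spacer ring, 36 mm outside diameter, 18 mm bore, 10 mm thick, lying flat on the bench; may be absent. Origin: centre of the underside, z up
- solvent_bottle: white solvent bottle 52 mm in diameter, 130 mm tall, standing; a bystander, to be left alone
- screwdriver: screwdriver 150 mm long, lying (origin at its middle); a bystander, to be left alone
- tape_roll: roll of yellow tape 70 mm in diameter, 18 mm tall, lying flat; a bystander, to be left alone
- tape_core_box: cardboard box 60 x 90 x 35 mm; a bystander, to be left alone
- swab_cup: white cup 60 mm in diameter, 60 mm tall; a bystander, to be left alone
There are look-alikes about, which are no part of the job. Leave any black or blue look-alike of the spacer_60 alone. What is shaped like the spacer_36 but black or yellow is not meant.

How it is judged:
On the way, in this order (a step that is already met when the one before it is completed fails the run):
1. the collar is turned to its open mark (value of joint collar below 0.12 rad), for 0.2 s.
2. the worn hub lies in the tray (x of worn_hub in the frame of tray between -0.06 and 0.06 m and y of worn_hub in the frame of tray between -0.05 and 0.05 m and z of worn_hub in the frame of tray between -0.002 and 0.03 m and linear speed of worn_hub below 0.03 m/s), for 0.2 s.
3. the new hub is fully down on the pedestal with its notch on the claw's open side (horizontal distance between new_hub and seat below 0.005 m and z of new_hub in the frame of seat between -0.003 and 0.003 m and angle between new_hub's own z axis and vertical below 0.08 rad and x of new_notch in the frame of seat above 0.02 m and y of new_notch in the frame of seat between -0.008 and 0.008 m), for 0.2 s.
4. the collar is turned to its locked mark over the seated hub (all of step 3 and value of joint collar between 1.15 and 1.35 rad), for 0.2 s.
5. every spacer present is on the spindle above the hub, wider below narrower (horizontal distance between each of spacer_60, spacer_52, spacer_44, spacer_36 and seat below 0.007 m and z of spacer_60 in the frame of seat between 0.029 and 0.066 m and angle between each of spacer_60, spacer_52, spacer_44, spacer_36's own z axis and vertical below 0.12 rad and linear speed of each of spacer_60, spacer_52, spacer_44, spacer_36 below 0.03 m/s and z of each of spacer_52, spacer_44, spacer_36 in the frame of spacer_60 above 0.005 m and z of spacer_52 in the frame of seat between 0.029 and 0.066 m and z of each of spacer_44, spacer_36 in the frame of spacer_52 above 0.005 m and z of spacer_44 in the frame of seat between 0.029 and 0.066 m and z of spacer_36 in the frame of spacer_44 above 0.005 m and z of spacer_36 in the frame of seat between 0.029 and 0.066 m), for 0.2 s.
At the end, for the whole second after the job is handed in: new hub down on the pedestal within 3 mm, notch within 16 degrees of the open claw side; collar within 0.1 rad of the locked mark; worn hub on the tray floor; every spacer present lies flat on the spindle above the hub, wider below narrower; all at rest (all of step 2 and all of step 4 and all of step 5 and velocity of joint collar between -0.05 and 0.05 rad/s); the robot touches nothing.
It fails at once if the solvent bottle is pushed more than 50 mm (distance of solvent_bottle from where it was at the start of the episode above 0.05 m).
It fails at once if the screwdriver is pushed more than 50 mm (distance of screwdriver from where it was at the start of the episode above 0.05 m).
It fails at once if the tape roll is pushed more than 50 mm (distance of tape_roll from where it was at the start of the episode above 0.05 m).
It fails at once if the tape core box is pushed more than 50 mm (distance of tape_core_box from where it was at the start of the episode above 0.05 m).
It fails at once if the swab cup is pushed more than 50 mm (distance of swab_cup from where it was at the start of the episode above 0.05 m).
Of spacer_60, spacer_52, spacer_44, spacer_36 only 2 to 4 are there at a start; the rules pass over those that are not, and their reading is None.
At some moment in a run one of spacer_60, spacer_52, spacer_44, spacer_36, new_hub may be knocked a few centimetres aside while the robot is not near it.
It also fails if it takes over 210 s, if anything falls off the work surface, if the arm or the gripper's body presses on something with over 40 N, if the wrist force passes 120 N, or if a joint passes its speed limit or range.

## Robot

A 6-joint arm with a two-finger parallel gripper is mounted at the origin on the work surface. World frame = base frame: x ahead of the robot, y to its left, z up, the work surface at z = 0. Lengths are in m, angles in rad, forces in N, time in s.
With the tool pointing down it reaches from about 0.375 to 0.975 m from the base axis. Payload 3.8 kg.
Tool frame: the origin (TCP) lies midway between the tips of the shut fingers; the grasp point (between the pads) lies 19 mm behind it; z points along the fingers, y is the line along which they close (so a half turn about z gives the same grasp; the last joint's range is limited). The gripper opens to 85 mm and grips with 20 to 120 N. Pads are 22 mm wide; open, the fingers measure 114 mm over their backs; the gripper's body (76 mm by 85 mm) begins 54 mm behind the grasp point. The pads swing forward as they close: fully open they stand 13 mm farther back than shut.
Start: joints at [-0.037, 0.264, 1.604, -0, 1.274, -0.037], TCP at [0.675, -0, 0.231] pointing down, gripper open.
Joint ranges: [-2.63, 2.63], [-0.94, 2.18], [0.31, 2.57], [-1.31, 4.45], [0, 2.66], [-2.55, 2.55]. Speed limits (rad/s): [2.57, 2.57, 3.14, 3.14, 3.14, 3.14].

## Interface

Orientations are given as a rotation vector (axis times angle).
In Python, from workcell import sensors, viewer, job gives the robot as it stands.
- The arm moves only by the shell command python3 -m inch 'ROWS' [FORCE]. ROWS is JSON, one flat list of numbers, 7 for each row, row after row: the shift along the tool's x, y, z in mm, then the turn, a rotation vector about the tool's x, y, z in degrees, then the finger opening in mm, from 0 to 85.4. A call has exactly 8 rows; each row shifts and turns the commanded pose from where the row before left it, along the tool's axes as they then stand; what a row does not reach is not made up. A row lasts 1/10 s, in which the tool goes at most 50 mm and 8.59 degrees, less where a joint would pass 70% of its speed; a pose out of reach is approached as far as the arm can. A call is refused whole if a number of a shift passes 50 or a number of a turn 8.59, either way. A call with a gripper value outside its range is refused whole. The fingers move at their own pace and stop on an object; FORCE is the grip in N (left out, the last holds). Time passes only in rows, so rows that do not move let the fingers close, or fill a call up. It gives the time, the measured TCP pose, the force, the opening and the grip force at its end, in the units of the state.
- sensors.read_state(): the state, without advancing time (a new reading comes with each control period).
- viewer.read_camera(name): name is "scene" or "side" or "wrist"; returns the picture (400x640x3 uint8, red, green, blue); there is no depth.
- viewer.camera_params(name): a dict with "K" (3x3 intrinsics, pixels), "world_to_cam" (4x4, takes a point from world to camera coordinates). Camera axes: x right, y down, z forward; pixel columns grow to the right and rows downward; lengths in m; the calibration is good to about 2 mm. A picture is of the moment at which its call begins: read the wrist's pose just before it. camera_params takes no time and is no camera call; for the wrist camera it gives the pose at the moment of the call.
- job.finish_job(): hands the job in; it is judged then, once.
The state is a dict: "time": time; "q": joint angles; "joint_vel": joint speeds; "joint_torque": joint torques, N m; "tool_pos": TCP position; "tcp_rot": TCP orientation; "wrist_force": force on the tool from outside, world axes, zero at the start; "torque": the same for the moment, N m; "width": opening from 0.0 (shut) to 1.0 (fully open); "grip_force": force on a finger pad.
Only numpy, scipy, OpenCV 4.12 (cv2) and the standard library are available. Lean on these libraries where they do the work, as an engineer would, in place of code of your own. Each camera call takes 0.05 s, during which the arm holds its last target. There are 200 camera calls.

## Working session

There is one attempt and no reset: what is moved stays moved. The work goes in short steps, Python scripts to look and compute and a shell command to move; the robot and the scene stay as the last step left them, time stands still between calls to the robot, and variables do not carry over. Pictures are saved under pics/ and viewed, at most 14 in all, crops included, and the job is handed in when it is done.

```bash
ls; mkdir -p pics; cat > h.py <<'E'
import numpy as np, cv2
from workcell import sensors, viewer, job
from scipy.spatial.transform import Rotation as R
def snap(n,f):
    im=viewer.read_camera(n); cv2.imwrite('pics/'+f,im[:,:,::-1]); return im
def ray(n,u,v,z,P=None):
    P=P or viewer.camera_params(n); K=np.array(P['K']);T=np.array(P['world_to_cam'])
    d=T[:3,:3].T@np.linalg.solve(K,[u,v,1]); c=-T[:3,:3].T@T[:3,3]
    return c+d*(z-c[2])/d[2]
def proj(n,p,P=None):
    P=P or viewer.camera_params(n); K=np.array(P['K']);T=np.array(P['world_to_cam'])
    q=K@(T[:3,:3]@np.array(p)+T[:3,3]); return q[:2]/q[2]
E
python3 - <<'E'
from h import *
for n in ['scene','side','wrist']:
    snap(n,n+'0.png'); P=viewer.camera_params(n); T=np.array(P['world_to_cam']); print(n,np.array(P['K'])[0,0],-T[:3,:3].T@T[:3,3],T[:3,:3].round(2).tolist())
s=sensors.read_state();print(s)
E
```

```text
pics
scene 499.9397346939008 [0.90868906 0.41297813 1.03441965] [[-0.75, 0.67, 0.0], [0.58, 0.65, -0.5], [-0.33, -0.37, -0.87]]
side 382.4364913381365 [ 0.15738866 -0.50937005  0.58099728] [[0.79, -0.61, 0.01], [-0.37, -0.49, -0.79], [0.48, 0.62, -0.62]]
wrist 300.06490546678276 [0.67443923 0.06672121 0.373605  ] [[1.0, -0.0, -0.0], [0.0, -0.96, 0.27], [-0.0, -0.27, -0.96]]
{'time': 0.15, 'q': array([-3.69261157e-02,  2.64596005e-01,  1.60512412e+00, -2.57882860e-05,
        1.27373387e+00, -3.69393307e-02]), 'joint_vel': array([-0.00045172, -0.00071825, -0.00393794, -0.00084296, -0.00141598,
        0.00057159]), 'joint_torque': array([-4.44535381e-04, -5.15905774e+01, -3.67958951e+01, -2.06692371e-04,
        8.09489022e-03,  2.50629785e-05]), 'tool_pos': array([ 6.74389237e-01, -5.49370813e-06,  2.30202869e-01]), 'tcp_rot': array([-2.22046540e+00, -2.22051155e+00,  2.01718853e-03]), 'wrist_force': array([ 0.19588934, -0.97342308, -0.13652296]), 'torque': array([0.02292856, 0.0039533 , 0.00377935]), 'grip_force': 0.0, 'width': 0.9992687737355447}
```

View pics/scene0.png

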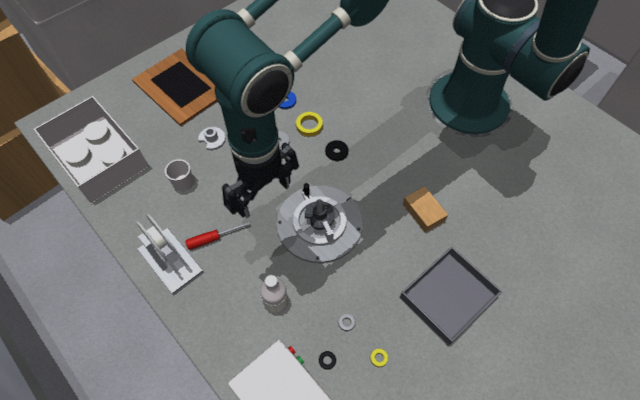

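View pics/side0.png

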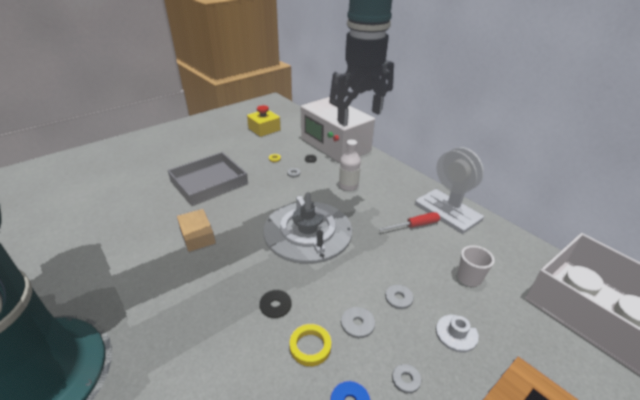

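```bash
python3 - <<'E'
from h import *
a=cv2.imread('pics/side0.png'); b=cv2.imread('pics/scene0.png')
c1=cv2.resize(a[270:400,320:500],None,fx=3.3,fy=3.3,interpolation=cv2.INTER_CUBIC)
cv2.imwrite('pics/c1.png',c1)
c2=cv2.resize(b[170:270,265:375],None,fx=5,fy=5,interpolation=cv2.INTER_CUBIC)
cv2.imwrite('pics/c2.png',c2)
g=lambda n,u,v,z:print(n,u,v,ray(n,u,v,z).round(4))
g('side',358,321,.01);g('side',399,296,.01);g('side',406,378,.01);g('side',293,172,.01);g('side',458,332,.008);g('scene',210,138,.008);g('scene',346,322,.01)
g('scene',320,215,.11);g('side',307,197,.11);g('scene',450,294,0);g('side',209,178,.02);g('scene',337,150,.01)
for n,u,v in [('scene',406,294),('scene',451,251),('scene',499,292),('scene',450,338)]: g(n,u,v,.035)
E
```

```text
side 358 321 [ 0.4705 -0.2409  0.01  ]
side 399 296 [ 0.5689 -0.2474  0.01  ]
side 406 378 [ 0.4584 -0.3617  0.01  ]
side 293 172 [0.6578 0.2181 0.01  ]
side 458 332 [ 0.5927 -0.361   0.008 ]
scene 210 138 [ 0.5936 -0.3567  0.008 ]
scene 346 322 [0.6613 0.2239 0.01  ]
scene 320 215 [0.5697 0.0389 0.11  ]
side 307 197 [ 0.5383 -0.0037  0.11  ]
scene 450 294 [0.4482 0.3268 0.    ]
side 209 178 [0.4571 0.3151 0.02  ]
scene 337 150 [ 0.3768 -0.1125  0.01  ]
scene 406 294 [0.5327 0.2685 0.035 ]
scene 451 251 [0.3871 0.266  0.035 ]
scene 499 292 [0.3835 0.3951 0.035 ]
scene 450 338 [0.534  0.3906 0.035 ]
```

View pics/c1.png

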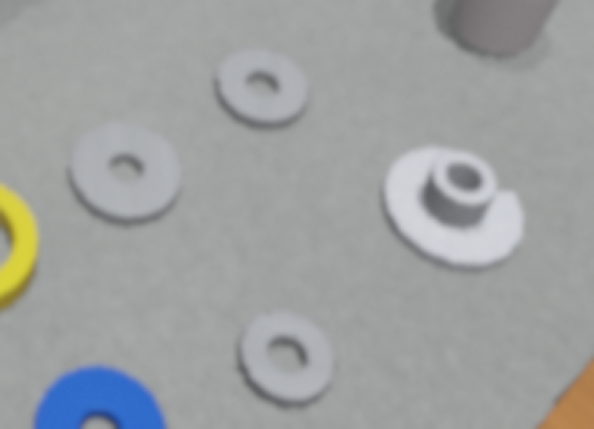

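View pics/c2.png

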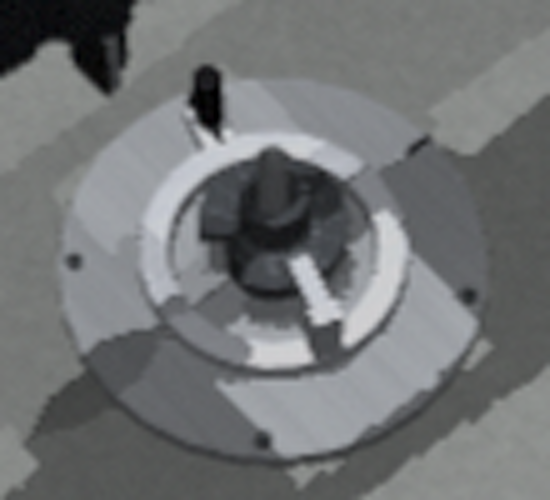

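```bash
python3 - <<'E'
from h import *
P=viewer.camera_params('side');T=np.array(P['world_to_cam']);K=np.array(P['K'])
for p,w in [((.4705,-.241,.01),33.6),((.569,-.247,.01),27.9),((.458,-.362,.01),28.8),((.6596,.221,.01),13)]:
    print(p,w*(T[:3,:3]@p+T[:3,3])[2]/K[0,0])
ax=ray('scene',319.4,201,.11);pl=ray('scene',320,224,.012);h=ray('scene',306.4,184.4,.062);m=ray('scene',348.6,199.4,.012)
print(ax,pl,h,m)
for c in(ax,pl):
  for q in (h,m): d=(q-c)[:2];print(np.hypot(*d),np.degrees(np.arctan2(d[1],d[0])))
E
```

```text
(0.4705, -0.241, 0.01) 0.058911574977336276
(0.569, -0.247, 0.01) 0.05213088382854951
(0.458, -0.362, 0.01) 0.044393026920556515
(0.6596, 0.221, 0.01) 0.03564118222959129
[0.54792259 0.01252851 0.11      ] [0.54945512 0.01686515 0.012     ] [ 0.52220906 -0.06099272  0.062     ] [0.45490557 0.01273094 0.012     ]
0.07788810426056882 -109.27691817060284
0.09301723404444731 179.8753129043236
0.08248754252538337 -109.28729603186628
0.0946398897323906 -177.49631891490426
```

```bash
python3 -m inch '[15,-32,0,0,0,0,85,15,-32,0,0,0,0,85,10,-32,0,0,0,0,60,10,-30,0,0,0,0,40,0,0,0,0,0,0,30,0,0,0,0,0,0,30,0,0,0,0,0,0,30,0,0,0,0,0,0,30]' 20; python3 - <<'E'
from h import *
P=viewer.camera_params('wrist'); im=snap('wrist','w1.png')
import pickle; pickle.dump(P,open('w1.pkl','wb'))
b=cv2.imread('pics/w1.png'); u,v=proj('wrist',[.548,.013,.012]).astype(int);print(u,v)
cv2.imwrite('pics/w1b.png',cv2.resize(b,None,fx=1.25,fy=1.25,interpolation=cv2.INTER_CUBIC))
E
```

```text
time: 0.95
tool_pos: [0.55, 0.0497, 0.2314]
tcp_rot: [2.222, 2.221, 0.0]
wrist_force: [0.2, 0.1, 0.9]
width: 0.349
grip_force: 0.0
320 202
```

View pics/w1b.png

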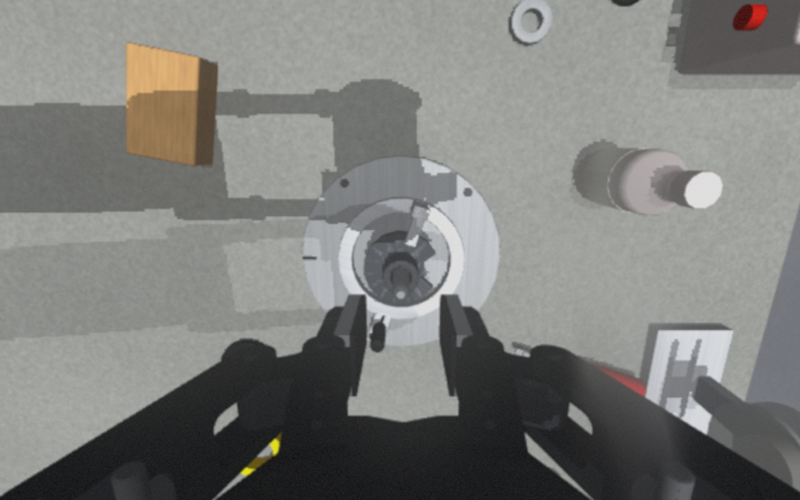

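```bash
python3 - <<'E'
from h import *
r=lambda u,v,z:ray('wrist',u/1.25,v/1.25,z)
ax=r(401,295,.11);print(ax, r(303,250,.012),r(499,250,.012),r(401,156,.012))
for p in [(309,257.5,.012),(377,342,.062),(377.5,320,.025)]:
  q=r(*p); d=(q-ax)[:2];print(p,q,np.hypot(*d),np.degrees(np.arctan2(d[1],d[0])))
b=cv2.imread('pics/w1.png'); cv2.imwrite('pics/w1c.png',cv2.resize(b[120:300,230:420],None,fx=3.2,fy=3.2,interpolation=cv2.INTER_CUBIC))
E
```

```text
[0.54850084 0.0081076  0.11      ] [0.44986484 0.0164861  0.012     ] [0.646414   0.01635027 0.012     ] [0.54829721 0.10789155 0.012     ]
(309, 257.5, 0.012) [0.45535739 0.00863783 0.012     ] 0.09314495499060356 179.67384044831235
(377, 342, 0.062) [ 0.52594943 -0.05825511  0.062     ] 0.07008976858107305 -108.76881126847847
(377.5, 320, 0.025) [ 0.52411329 -0.05398381  0.025     ] 0.0667090358731614 -111.44333333867111
```

View pics/w1c.png

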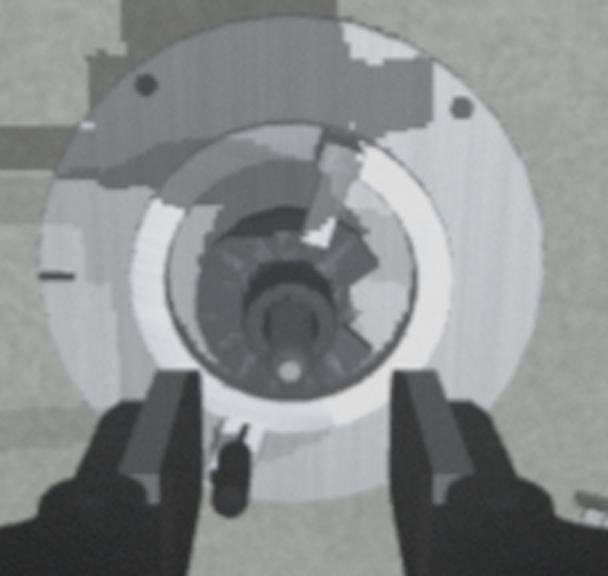

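```bash
python3 -m inch '[-37,-8.5,0,0,0,0,30,-37,-8.5,0,0,0,0,30,-37,-8.5,0,0,0,0,30,0,0,50,0,0,0,30,0,0,50,0,0,0,30,0,0,45,0,0,0,30,0,0,0,0,0,0,30,0,0,0,0,0,0,30]' 20; python3 - <<'E'
from h import *
snap('wrist','w2.png');b=cv2.imread('pics/w2.png');cv2.imwrite('pics/w2c.png',b[:,100:540])
E
```

```text
time: 1.8
tool_pos: [0.5233, -0.0612, 0.086]
tcp_rot: [-2.221, -2.22, 0.002]
wrist_force: [0.4, -0.4, 0.7]
width: 0.347
grip_force: 0.0
```

View pics/w2c.png

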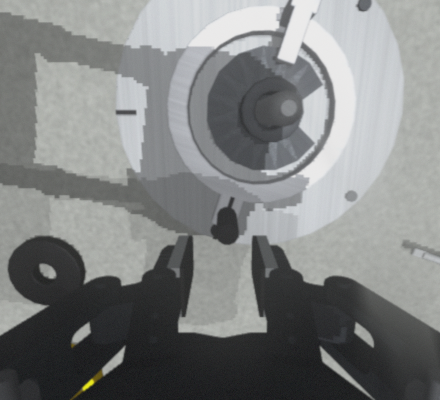

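```bash
python3 - <<'E'
from h import *
print(ray('wrist',328,233,.062),ray('wrist',388,107,.11))
E
python3 -m inch '[0,0,25,0,0,0,30,0,0,26,0,0,0,30,0,0,0,0,0,0,30,0,0,0,0,0,0,0,0,0,0,0,0,0,0,0,0,0,0,0,0,0,0,0,0,0,0,0,0,0,0,0,0,0,0,0]' 20
```

```text
[ 0.52863347 -0.0620227   0.062     ] [0.5504578  0.00917385 0.11      ]
time: 2.65
tool_pos: [0.5259, -0.0613, 0.0379]
tcp_rot: [2.219, 2.219, 0.005]
wrist_force: [-0.7, -0.2, 7.6]
width: 0.154
grip_force: 21.5
```

```bash
python3 -m inch '[4.6,-10.6,0,0,0,0,0,6.2,-9.8,0,0,0,0,0,7.7,-8.7,0,0,0,0,0,9,-7.4,0,0,0,0,0,10,-5.9,0,0,0,0,0,10.8,-4.3,0,0,0,0,0,11.3,-2.5,0,0,0,0,0,11.6,-0.7,0,0,0,0,0]' 20
python3 -m inch '[0,0,0,0,0,0,0,0,0,0,0,0,0,0,0,0,0,0,0,0,26,0,0,0,0,0,0,26,0,0,0,0,0,0,26,0,0,-50,0,0,0,26,0,0,-50,0,0,0,26,0,0,0,0,0,0,26]' 20
python3 - <<'E'
from h import *
snap('wrist','w3.png')
E
```

```text
time: 3.45
tool_pos: [0.4744, 0.0096, 0.0375]
tcp_rot: [2.219, 2.22, 0.0]
wrist_force: [-2.4, -5.1, 12.4]
width: 0.155
grip_force: 22.2
time: 4.25
tool_pos: [0.4791, 0.01, 0.1424]
tcp_rot: [2.215, 2.215, 0.014]
wrist_force: [1.7, -0.4, -0.1]
width: 0.303
grip_force: 0.0
```

View pics/w3.png

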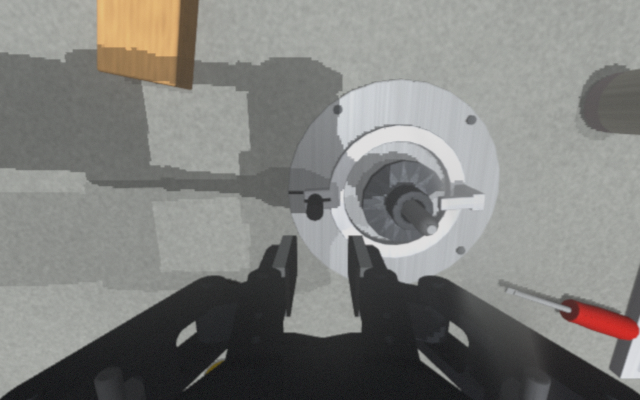

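```bash
python3 - <<'E'
from h import *
print(ray('wrist',431.5,230,.11),ray('wrist',315,212,.062),ray('wrist',314,200,.062),sensors.read_state()['tool_pos'],sensors.read_state()['q'])
E
python3 -m inch '[0,0,-12,0,0,8.5,50,0,0,-12,0,0,8.5,70,0,0,-12,0,0,8.5,70,0,0,-12,0,0,8.5,70,0,0,0,0,0,8.5,70,0,0,0,0,0,8.5,70,0,0,0,0,0,8.5,70,0,0,0,0,0,8.5,70]'
python3 -m inch '[0,0,0,0,0,8.5,70,0,0,0,0,0,8.5,70,0,0,0,0,0,5,70,17,0,0,0,0,0,70,17,0,0,0,0,0,70,17,0,0,0,0,0,70,17,0,0,0,0,0,70,0,0,0,0,0,0,70]'
python3 - <<'E'
from h import *
s=sensors.read_state(); print(s['tool_pos'],s['tcp_rot']);snap('wrist','w4.png')
E
```

```text
[0.54447002 0.00982061 0.11      ] [0.47201131 0.00633551 0.062     ] [0.47131033 0.01593984 0.062     ] [0.47704498 0.01004508 0.1393711 ] [-3.11555325e-02 -4.04133885e-02  2.11856895e+00  1.29549979e-06
  1.05483571e+00 -3.10415907e-02]
time: 5.1
tool_pos: [0.4722, 0.0102, 0.1813]
tcp_rot: [-3.085, -0.59, 0.005]
wrist_force: [0.1, -0.2, 0.1]
width: 0.821
grip_force: 0.0
time: 5.9
tool_pos: [0.5421, 0.0101, 0.1814]
tcp_rot: [-3.142, 0.0, 0.003]
wrist_force: [0.2, -0.2, 0.4]
width: 0.819
grip_force: 0.0
[0.54206762 0.0101206  0.18137293] [-3.14153376e+00  2.33660198e-04  3.46486959e-03]
```

View pics/w4.png

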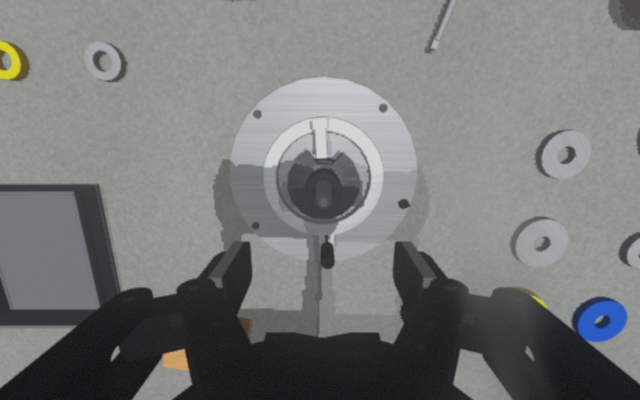

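```bash
python3 - <<'E'
from h import *
r=lambda u,v,z:ray('wrist',u,v,z).round(4)
print(r(323.5,204,.11),r(324,170,.012),r(323.5,77,.012),r(323.5,262,.012)); d=r(404,204,.012);print(d)
print('36',r(103,61,.01),'52',r(566,155,.01),'60',r(541,243,.01), 'bore',r(567,155,.01),r(542,243,.01))
b=cv2.imread('pics/w4.png'); cv2.imwrite('pics/w4c.png',cv2.resize(b[60:280,220:440],None,fx=2.7,fy=2.7,interpolation=cv2.INTER_CUBIC))
E
```

```text
[0.5451 0.0088 0.11  ] [0.5537 0.0077 0.012 ] [0.6448 0.0084 0.012 ] [0.4471 0.0081 0.012 ]
[ 0.5164 -0.0792  0.012 ]
36 [0.6595 0.2208 0.01  ] 52 [ 0.5691 -0.2452  0.01  ] 60 [ 0.4697 -0.2385  0.01  ] bore [ 0.5691 -0.2462  0.01  ] [ 0.4696 -0.2396  0.01  ]
```

View pics/w4c.png

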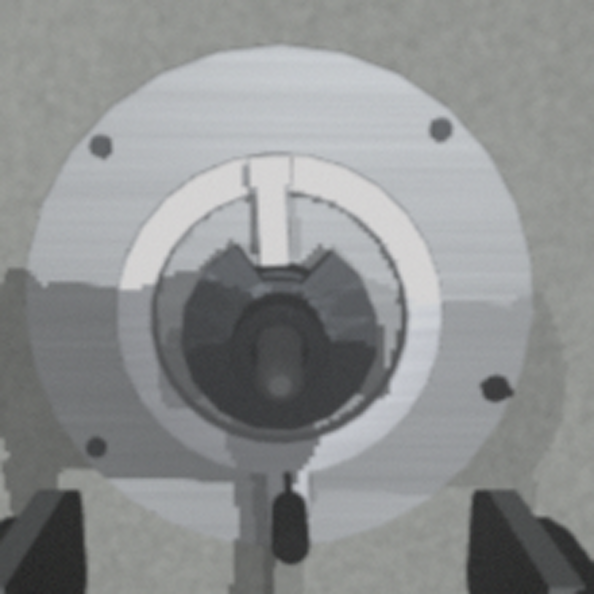

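```bash

python3 -m inch '[5,1.5,0,0,0,0,60,0,0,40,0,0,0,50,0,0,40,0,0,0,50,0,0,30,0,0,0,50,0,0,22,0,0,0,50,0,0,0,0,0,0,50,0,0,0,0,0,0,50,0,0,0,0,0,0,50]' 50
python3 -m inch '[0,0,0,0,0,0,0,0,0,0,0,0,0,0,0,0,0,0,0,0,0,0,0,0,0,0,0,0,0,0,0,0,0,0,0,0,0,0,0,0,0,0,0,0,0,0,0,0,0,0,0,0,0,0,0,0]' 50
```

```text
time: 6.75
tool_pos: [0.5479, 0.0086, 0.053]
tcp_rot: [3.141, -0.0, 0.004]
wrist_force: [0.2, 0.2, -0.1]
width: 0.584
grip_force: 0.0
time: 7.55
tool_pos: [0.5484, 0.0086, 0.0534]
tcp_rot: [3.141, -0.0, 0.006]
wrist_force: [-0.6, -0.1, 6.7]
width: 0.347
grip_force: 50.2
```

```bash

python3 -m inch '[0,0,-10,0,0,0,0,0,0,-15,0,0,0,0,0,0,-20,0,0,0,0,0,0,-25,0,0,0,0,0,0,-25,0,0,0,0,0,0,-15,0,0,0,0,0,0,0,0,0,0,0,0,0,0,0,0,0,0]' 50
python3 - <<'E'
from h import *
snap('wrist','w5.png');snap('side','s5.png')
a=cv2.imread('pics/w5.png');b=cv2.imread('pics/s5.png')
cv2.imwrite('pics/c5.png',np.vstack([cv2.resize(b[60:280,180:450],(540,440)),a[120:360,50:590]])[:600])
E
```

```text
time: 8.35
tool_pos: [0.5463, 0.0087, 0.1612]
tcp_rot: [-3.142, -0.0, -0.0]
wrist_force: [-0.2, -0.0, -1.8]
width: 0.346
grip_force: 50.0
```

View pics/c5.png

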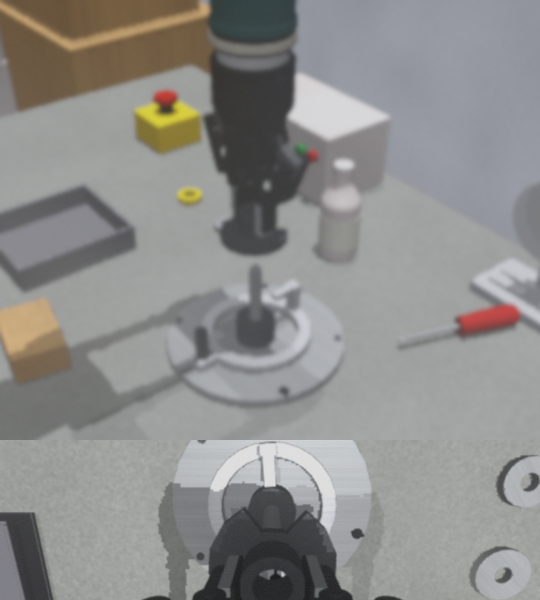

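```bash

python3 -m inch '[-8,-25,0,0,0,0,0,-12,-45,0,0,0,0,0,-12,-45,0,0,0,0,0,-12,-45,0,0,0,0,0,-12,-45,0,0,0,0,0,-12,-45,0,0,0,0,0,-8,-40,0,0,0,0,0,-5,-26,0,0,0,0,0]' 50
python3 -m inch '[0,0,40,0,0,0,0,0,0,40,0,0,0,0,0,0,30,0,0,0,0,0,0,20,0,0,0,0,0,0,8,0,0,0,0,0,0,0,0,0,0,0,0,0,0,0,0,0,0,0,0,0,0,0,0,0]' 50
python3 - <<'E'
from h import *
snap('wrist','w6.png');snap('scene','s6.png')
a=cv2.imread('pics/w6.png');b=cv2.imread('pics/s6.png')
cv2.imwrite('pics/c6.png',np.vstack([cv2.resize(b[220:360,370:550],(540,420)),a[220:400,50:590]])[:600])
E
```

```text
time: 9.25
tool_pos: [0.4636, 0.3268, 0.1594]
tcp_rot: [3.141, 0.003, -0.004]
wrist_force: [0.6, -0.2, -1.5]
width: 0.343
grip_force: 50.1
time: 10.05
tool_pos: [0.4668, 0.3254, 0.0248]
tcp_rot: [-3.14, 0.0, -0.004]
wrist_force: [-0.6, -0.1, -1.2]
width: 0.345
grip_force: 50.0
```

View pics/c6.png

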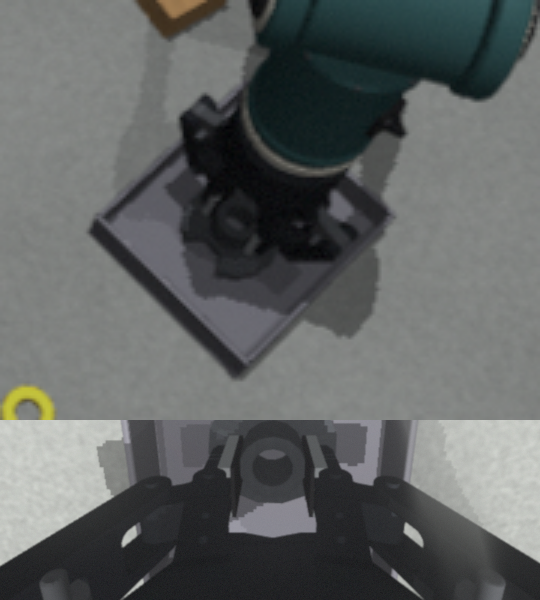

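```bash

python3 -m inch '[0,0,4,0,0,0,0,0,0,3,0,0,0,0,0,0,0,0,0,0,0,0,0,0,0,0,0,50,0,0,0,0,0,0,50,0,0,0,0,0,0,50,0,0,0,0,0,0,50,0,0,-40,0,0,0,50]' 50
python3 -m inch '[0,0,-50,0,0,0,60,0,0,-50,0,0,0,80,0,0,-50,0,0,0,80,0,40,-10,0,0,0,80,8,50,0,0,0,0,80,10,50,0,0,0,0,80,10,50,0,0,0,0,80,10,50,0,0,0,0,80]' 
python3 -m inch '[10,50,0,0,0,0,80,10,50,0,0,0,0,80,10,50,0,0,0,0,80,10,50,0,0,0,0,80,10,50,0,0,0,0,80,10,50,0,0,0,0,80,10,50,0,0,0,0,80,0,0,0,0,0,0,80]' 
python3 - <<'E'
from h import *
import pickle
for i in range(1): pickle.dump(viewer.camera_params('wrist'),open('w7.pkl','wb')); w=snap('wrist','w7.png')
sc=snap('scene','s7.png'); sd=snap('side','d7.png')
T=sensors.read_state()['tool_pos'];print(T)
for p in [(.4705,-.241,.01),(.569,-.247,.01),(.458,-.362,.01),(.593,-.359,.008)]:
    u,v=proj('wrist',p);print(p,u,v)
u,v=proj('wrist',(.593,-.359,.02))
E
```

```text
time: 10.95
tool_pos: [0.4608, 0.3216, 0.0507]
tcp_rot: [3.135, -0.0, -0.017]
wrist_force: [1.0, -0.6, -0.3]
width: 0.585
grip_force: 0.0
time: 11.75
tool_pos: [0.5029, 0.0865, 0.2165]
tcp_rot: [-3.142, -0.001, -0.001]
wrist_force: [0.3, 0.7, -0.7]
width: 0.939
grip_force: 0.0
time: 12.55
tool_pos: [0.5719, -0.261, 0.2158]
tcp_rot: [3.139, -0.008, 0.001]
wrist_force: [-0.1, 1.1, 0.8]
width: 0.935
grip_force: 0.0
[ 0.57111253 -0.25482553  0.21562765]
(0.4705, -0.241, 0.01) 311.06392224059454 254.01194920725325
(0.569, -0.247, 0.01) 315.2347593518633 177.65148865656212
(0.458, -0.362, 0.01) 405.701927019948 262.8638689518276
(0.593, -0.359, 0.008) 411.09247883678427 156.98010879024244
```

```bash
python3 - <<'E'
from h import *
a=cv2.imread('pics/w7.png');b=cv2.imread('pics/s7.png')
A=cv2.resize(a[80:320,250:550],(750,600),interpolation=cv2.INTER_CUBIC)
A[:220,:230]=cv2.resize(b[240:350,393:508],(230,220))
cv2.imwrite('pics/c7.png',A)
E
```

```text
(no output)
```

View pics/c7.png

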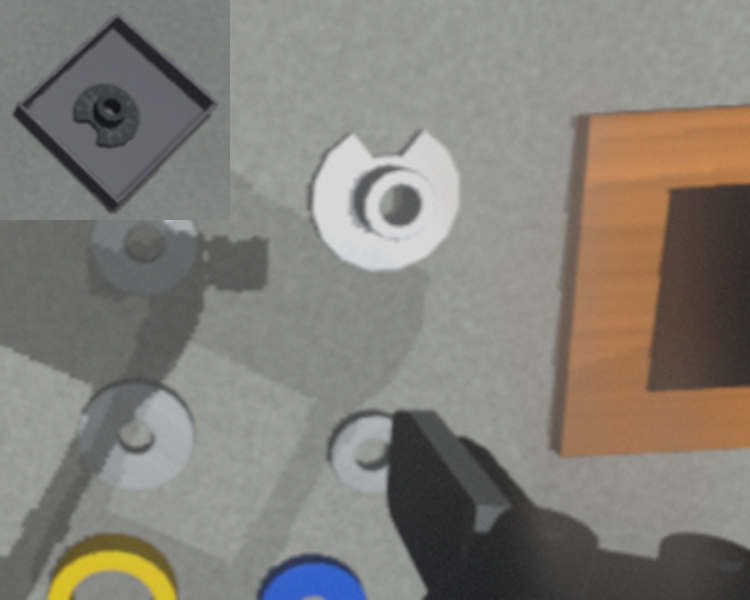

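```bash
python3 - <<'E'
from h import *
import pickle; P=pickle.load(open('w7.pkl','rb'))
r=lambda u,v,z:ray('wrist',250+u/2.5,80+v/2.5,z,P)
c=r(386,196,.008);b=r(401,204,.032);print(c,b)
for p in [(355,133),(425,131),(373,157),(403,153),(389,143)]:
  q=r(*p,.008);d=(q-(c+b)/2)[:2];print(q,np.hypot(*d),np.degrees(np.arctan2(d[1],d[0])))
print('60',r(137,432,.01),'52',r(145,238,.01),'44 left edge',r(330,450,.01),r(372,453,.01))
s=sensors.read_state();print(s['tool_pos'])
E
```

```text
[ 0.59205685 -0.358477    0.008     ] [ 0.59169065 -0.35862098  0.032     ]
[ 0.62097375 -0.34233013  0.008     ] 0.033314588580203974 29.133081209136567
[ 0.62169305 -0.37435261  0.008     ] 0.03374825548184062 -27.922673618864867
[ 0.61009178 -0.35125897  0.008     ] 0.01962246198260487 21.809020846534786
[ 0.61183316 -0.36499525  0.008     ] 0.02097456292663256 -17.89882619610316
[ 0.61639431 -0.35822284  0.008     ] 0.024522728802473564 0.7620693935966109
60 [ 0.47348011 -0.23959032  0.01      ] 52 [ 0.57317028 -0.24540423  0.01      ] 44 left edge [ 0.4627682  -0.33798572  0.01      ] [ 0.46093019 -0.35957451  0.01      ]
[ 0.57111253 -0.25482553  0.21562765]
```

```bash

python3 -m inch '[7,35,0,0,0,0,55,7,35,0,0,0,0,55,7,34,0,0,0,0,55,0,0,40,0,0,0,55,0,0,40,0,0,0,55,0,0,40,0,0,0,55,0,0,0,0,0,0,55,0,0,0,0,0,0,55]' 50
python3 -m inch '[0,0,0,0,0,0,55,0,0,0,0,0,0,55,0,0,0,0,0,0,55,0,0,0,0,0,0,55,0,0,0,0,0,0,55,0,0,0,0,0,0,55,0,0,0,0,0,0,55,0,0,0,0,0,0,55]' 50
python3 - <<'E'
from h import *
import pickle
pickle.dump(viewer.camera_params('wrist'),open('w8.pkl','wb')); im=snap('wrist','w8.png')
g=im.astype(int);m=((g.min(2)>195)).astype(np.uint8)
n,l,st,c=cv2.connectedComponentsWithStats(m)
for i in range(1,n):
  if st[i,4]>150: print(st[i],c[i])
print(proj('wrist',(.592,-.3585,.032)),proj('wrist',(.592,-.3585,.008)))
E
```

```text
time: 13.5
tool_pos: [0.5922, -0.357, 0.0959]
tcp_rot: [-3.14, -0.003, 0.003]
wrist_force: [0.2, -0.3, 1.3]
width: 0.641
grip_force: 0.0
time: 14.3
tool_pos: [0.5925, -0.359, 0.0961]
tcp_rot: [-3.141, 0.0, 0.0]
wrist_force: [0.5, 0.3, 0.0]
width: 0.645
grip_force: 0.0
[ 146    0  111   54 2655] [216.16271186  23.69190207]
[327 168  36  33 623] [345.85714286 184.34028892]
[321.03274566 213.30559112] [321.10394925 204.10569067]
```

```bash
python3 - <<'E'
from h import *
im=cv2.imread('pics/w8.png')[:,:,::-1].astype(int)
for t in (140,160,175):
  m=((im.min(2)>t)&(np.ptp(im,axis=2)<25)).astype(np.uint8); m[:100]=0
  n,l,st,c=cv2.connectedComponentsWithStats(m)
  print(t,[(st[i].tolist(),c[i].round()) for i in range(1,n) if st[i,4]>200])
g=im.mean(2).astype(int)
for v in range(140,240,8): print(v,g[v,260:400:8])
P=proj('wrist',(.592,-.3585+.034,.008)),proj('wrist',(.592,-.3585-.034,.008)); print(P)
E
```

```text
140 [([0, 100, 640, 293, 78417], array([232., 190.])), ([176, 243, 56, 48, 1457], array([203., 265.])), ([259, 276, 21, 34, 229], array([268., 291.])), ([304, 323, 39, 14, 356], array([323., 330.])), ([574, 338, 66, 52, 1750], array([617., 356.])), ([438, 346, 58, 54, 1443], array([461., 374.]))]
160 [([0, 100, 640, 292, 59014], array([204., 182.])), ([326, 167, 38, 35, 715], array([346., 185.])), ([280, 169, 29, 33, 455], array([293., 185.])), ([177, 243, 53, 47, 1045], array([201., 266.])), ([282, 267, 94, 65, 2290], array([334., 301.])), ([305, 324, 37, 12, 319], array([323., 330.])), ([575, 339, 65, 50, 1581], array([618., 356.])), ([439, 347, 50, 53, 669], array([459., 373.]))]
175 [([326, 167, 38, 35, 689], array([346., 185.])), ([151, 201, 32, 50, 924], array([165., 222.])), ([306, 324, 35, 12, 276], array([323., 330.]))]
140 [168 168 167 162 165 164 161 165 166 161 163 167 168 164 166 164 165 171]
148 [165 168 166 168 163 168 165 163 165 168 173 170 165 161 162 166 161 164]
156 [162 167 164 169 168 168 169 168 166 159 147 151 147 163 159 161 171 163]
164 [117 172 159 162 167 160 168 166 163 155 149 150 148 164 169 164 170 164]
172 [110 114 148 114 118 169 116 145 148 147 227 182 145 147 155 169 168 169]
180 [115 116 112 126 169 172 164 100 104 227 226 226 195 149 150 152 166 171]
188 [117 115 114 170 168 172 138  99  98 222 226 225 227 147 150 149 147 148]
196 [114 116 101 167 163 137  97 138 137 105 137 179 223 126 120 132 146 149]
204 [115  99  99 137 136 120 136 101 100 132 101 140 139 106 102 142 146 150]
212 [112  94 103 133 135 127 105  96 100  88 134 139 137  97  98 148 149 149]
220 [117  96  98 134 134 129 133  91  93 124 129 137 214  97  98 142 144 144]
228 [116  97  97 114 134 135 131 133 135 128 137 138 158 145 142 145 144 146]
236 [112 111 114 110  98 134 137 134 136 136 136 104 147 147 147 151 149 144]
(array([278.75538135, 204.12319022]), array([363.44353307, 204.08819484]))
```

```bash

python3 -m inch '[0,0,40,0,0,0,55,0,0,30,0,0,0,55,0,0,12,0,0,0,55,0,0,0,0,0,0,55,0,0,0,0,0,0,0,0,0,0,0,0,0,0,0,0,0,0,0,0,0,0,0,0,0,0,0,0]' 50
python3 -m inch '[0,0,0,0,0,0,0,0,0,0,0,0,0,0,0,0,-30,0,0,0,0,0,0,-40,0,0,0,0,0,0,-40,0,0,0,0,0,0,-40,0,0,0,0,0,0,0,0,0,0,0,0,0,0,0,0,0,0]' 50
```

```text
time: 15.15
tool_pos: [0.5941, -0.36, 0.0166]
tcp_rot: [3.139, -0.0, 0.005]
wrist_force: [-0.0, -0.2, 4.0]
width: 0.345
grip_force: 51.4
time: 15.95
tool_pos: [0.5931, -0.3593, 0.1658]
tcp_rot: [3.14, 0.0, 0.003]
wrist_force: [-0.5, 0.0, -2.7]
width: 0.344
grip_force: 50.8
```

```bash

python3 -m inch '[-4,-30,0,0,0,0,0,-6,-50,0,0,0,0,0,-6,-50,0,0,0,0,0,-6,-50,0,0,0,0,0,-6,-50,0,0,0,0,0,-6,-50,0,0,0,0,0,-6,-50,0,0,0,0,0,-5,-38,0,0,0,0,0]' 50
python3 -m inch '[0,0,0,0,0,0,0,0,0,0,0,0,0,0,0,0,0,0,0,0,0,0,0,0,0,0,0,0,0,0,0,0,0,0,0,0,0,0,0,0,0,0,0,0,0,0,0,0,0,0,0,0,0,0,0,0]' 50
python3 - <<'E'
from h import *
import pickle
pickle.dump(viewer.camera_params('wrist'),open('w9.pkl','wb')); snap('wrist','w9.png');snap('side','d9.png');snap('scene','s9.png')
s=sensors.read_state();print(s['tool_pos'],s['q'])
a=cv2.imread('pics/w9.png');b=cv2.imread('pics/w5.png')
# compare in-hand views
for n,x in(('new',a),('worn',b)):
  e=cv2.Canny(x,60,150); 
  c=cv2.HoughCircles(cv2.cvtColor(x,6)[200:400,200:440],cv2.HOUGH_GRADIENT,1,10,param1=120,param2=18,minRadius=8,maxRadius=45);print(n,None if c is None else (c[0][:5]+[200,200,0]).round())
# expected locations for hub with underside at TCP-.0155
t=s['tool_pos'];z0=t[2]-.0155
for dz in(.008,.032): print(proj('wrist',[t[0],t[1],z0+dz]))
E
```

```text
time: 16.75
tool_pos: [0.5448, 0.0096, 0.1612]
tcp_rot: [-3.141, -0.001, 0.009]
wrist_force: [-0.1, 1.0, -2.1]
width: 0.345
grip_force: 50.8
time: 17.55
tool_pos: [0.5479, 0.0066, 0.1644]
tcp_rot: [-3.142, 0.001, -0.0]
wrist_force: [-0.3, -0.2, -2.0]
width: 0.343
grip_force: 50.8
[0.54787989 0.00684035 0.16438325] [-3.29776525e-02  7.69546743e-02  1.94907856e+00  3.69086459e-06
  1.11534758e+00  1.53791755e+00]
new [[324. 272.  32.]
 [326. 260.  44.]
 [322. 250.  28.]
 [316. 264.  23.]]
worn None
[321.6197484  244.54544161]
[321.60332876 265.53794965]
```

```bash

python3 -m inch '[-0.5,-1.8,20,0,0,0,0,0,0,15,0,0,0,0,0,0,5,0,0,0,0,0,0,4,0,0,0,0,0,0,4,0,0,0,0,0,0,4,0,0,0,0,0,0,0,0,0,0,0,0,0,0,0,0,0,0]' 50
python3 - <<'E'
from h import *
s=sensors.read_state();print(s['tool_pos'],s['wrist_force'],s['torque'])
E
```

```text
time: 18.5
tool_pos: [0.5479, 0.0086, 0.1125]
tcp_rot: [3.142, -0.0, 0.002]
wrist_force: [3.0, 1.0, -2.6]
width: 0.343
grip_force: 50.8
[0.54787112 0.00864877 0.11250642] [ 2.99211986  0.9583779  -2.6442245 ] [ 0.05341624 -0.48415005 -0.00499005]
```

```bash

python3 -m inch '[1,0,4,0,0,0,0,0,0,6,0,0,0,0,0,0,6,0,0,0,0,0,0,6,0,0,0,0,0,0,6,0,0,0,0,0,0,4,0,0,0,0,0,0,0,0,0,0,0,0,0,0,0,0,0,0]' 50
python3 - <<'E'
from h import *
s=sensors.read_state();print(s['tool_pos'],s['wrist_force'],s['torque'])
E
```

```text
time: 19.3
tool_pos: [0.5485, 0.0087, 0.08]
tcp_rot: [-3.142, -0.0, -0.0]
wrist_force: [3.7, 1.1, -3.4]
width: 0.342
grip_force: 50.7
[0.54847664 0.0087     0.0800017 ] [ 3.71124308  1.08997588 -3.44918075] [ 0.07293417 -0.62790027 -0.03248448]
```

```bash

python3 -m inch '[1.5,0,0,0,0,0,0,0,0,4,0,0,0,0,0,0,4,0,0,0,0,0,0,5,0,0,0,0,0,0,5,0,0,0,0,0,0,4,0,0,0,0,0,0,0,0,0,0,0,0,0,0,0,0,0,0]' 50
python3 - <<'E'
from h import *
s=sensors.read_state();print(s['tool_pos'],s['wrist_force'],s['torque'])
E
```

```text
time: 20.1
tool_pos: [0.5497, 0.0087, 0.0581]
tcp_rot: [3.142, 0.0, -0.001]
wrist_force: [-0.1, 0.2, -2.7]
width: 0.339
grip_force: 50.8
[0.54967881 0.00871026 0.05807444] [-0.08722523  0.15955395 -2.7298695 ] [-0.01365771 -0.01192087 -0.0450144 ]
```

```bash

python3 -m inch '[0,0,2,0,0,0,0,0,0,1.5,0,0,0,0,0,0,0,0,0,0,0,0,0,0,0,0,0,0,0,0,0,0,0,0,0,0,0,0,0,0,0,0,0,0,0,0,0,0,0,0,0,0,0,0,0,0]' 50
python3 -m inch '[0,0,0,0,0,0,40,0,0,0,0,0,0,50,0,0,0,0,0,0,50,0,0,0,0,0,0,50,0,0,-20,0,0,0,50,0,0,-40,0,0,0,50,0,0,-40,0,0,0,50,0,0,0,0,0,0,50]' 50
python3 -m inch '[-25,0,-30,0,0,0,50,0,0,0,0,0,0,50,0,0,0,0,0,0,50,0,0,0,0,0,0,50,0,0,0,0,0,0,50,0,0,0,0,0,0,50,0,0,0,0,0,0,50,0,0,0,0,0,0,50]' 50
python3 - <<'E'
from h import *
import pickle
pickle.dump(viewer.camera_params('wrist'),open('w10.pkl','wb')); snap('wrist','w10.png');snap('side','d10.png');snap('scene','s10.png')
P=viewer.camera_params('wrist');C=[.5475,.0085]
w=cv2.imread('pics/w10.png'); d=cv2.imread('pics/d10.png')
u,v=proj('wrist',[*C,.05]).astype(int);print(u,v)
A=cv2.resize(w[max(0,v-80):v+80,u-110:u+110],(660,480),interpolation=cv2.INTER_CUBIC)
B=cv2.resize(d[150:270,180:400],(660,360)) 
cv2.imwrite('pics/c10.png',A); cv2.imwrite('pics/c10b.png',B)
E
```

```text
time: 20.9
tool_pos: [0.5504, 0.0087, 0.0566]
tcp_rot: [3.142, 0.0, 0.001]
wrist_force: [-3.0, 0.3, 7.5]
width: 0.344
grip_force: 51.9
time: 21.7
tool_pos: [0.5546, 0.0086, 0.1615]
tcp_rot: [3.141, 0.0, 0.019]
wrist_force: [0.6, -0.0, 0.3]
width: 0.586
grip_force: 0.0
time: 22.5
tool_pos: [0.5248, 0.0087, 0.1843]
tcp_rot: [3.142, 0.0, -0.001]
wrist_force: [-0.9, 0.0, 0.3]
width: 0.588
grip_force: 0.0
321 166
```

```bash

python3 -m inch '[-25,0,0,0,0,0,30,-25,0,0,0,0,0,30,-1,-0.5,0,0,0,0,30,0,0,40,0,0,0,30,0,0,40,0,0,0,30,0,0,40,0,0,0,30,0,0,26,0,0,0,30,0,0,0,0,0,0,30]' 20
python3 -m inch '[0,0,0,0,0,0,30,0,0,0,0,0,0,0,0,0,0,0,0,0,0,0,0,0,0,0,0,0,0,0,0,0,0,0,0,0,0,0,0,0,0,0,0,0,0,0,0,0,0,0,0,0,0,0,0,0]' 20
```

```text
time: 23.45
tool_pos: [0.4704, 0.0093, 0.035]
tcp_rot: [-3.141, 0.0, 0.013]
wrist_force: [-1.9, -0.9, -0.4]
width: 0.351
grip_force: 0.0
time: 24.25
tool_pos: [0.4756, 0.0089, 0.0407]
tcp_rot: [3.141, 0.0, 0.006]
wrist_force: [-0.9, -1.9, 6.3]
width: 0.152
grip_force: 20.7
```

```bash

python3 -m inch '[0.9,11.5,0,0,0,0,0,2.7,11.2,0,0,0,0,0,4.4,10.7,0,0,0,0,0,6,9.9,0,0,0,0,0,7.5,8.8,0,0,0,0,0,8.7,7.5,0,0,0,0,0,9.8,6.1,0,0,0,0,0,10.6,4.5,0,0,0,0,0]' 20
python3 -m inch '[0,0,0,0,0,0,0,0,0,0,0,0,0,0,0,0,0,0,0,0,0,0,0,0,0,0,0,0,0,0,0,0,0,0,0,0,0,0,0,0,0,0,0,0,0,0,0,0,0,0,0,0,0,0,0,0]' 20
```

```text
time: 25.05
tool_pos: [0.5243, -0.0601, 0.0396]
tcp_rot: [-3.14, 0.001, 0.001]
wrist_force: [-4.4, 5.2, 5.5]
width: 0.153
grip_force: 21.4
time: 25.85
tool_pos: [0.5255, -0.0605, 0.0396]
tcp_rot: [-3.141, 0.0, -0.004]
wrist_force: [3.3, 3.9, 3.1]
width: 0.154
grip_force: 21.3
```

```bash

python3 -m inch '[0,0,0,0,0,0,26,0,0,0,0,0,0,26,0,0,0,0,0,0,26,0,0,-40,0,0,0,26,0,0,-50,0,0,0,26,0,0,-50,0,0,0,30,0,0,-35,0,0,0,60,-10,40,0,0,0,0,80]' 20
python3 -m inch '[-15,46,0,0,0,0,80,-15,46,0,0,0,0,80,-13,46,0,0,0,0,80,0,0,0,0,0,0,80,0,0,0,0,0,0,80,0,0,0,0,0,0,80,0,0,0,0,0,0,80,0,0,0,0,0,0,80]' 20
cat >> h.py <<'E'
def ringfit(f,guess,rad,z=.01,cam='wrist',W=70,colors=False):
    """fit ring outer circle: rectify z-plane around guess to 0.5 mm/px and find circle by radial-edge score"""
    P=viewer.camera_params(cam); im=snap(cam,f)
    s=.0005; n=int(2*W*1e-3/s)
    src=[];dst=[(0,0),(n,0),(n,n),(0,n)]
    for a,b in dst: src.append(proj(cam,[guess[0]+W*1e-3-b*s,guess[1]+W*1e-3-a*s,z],P))
    H=cv2.getPerspectiveTransform(np.float32(src),np.float32(dst))
    g=cv2.cvtColor(cv2.warpPerspective(im,H,(n,n)),cv2.COLOR_RGB2GRAY)
    g=cv2.GaussianBlur(g,(0,0),1.5)
    c=cv2.HoughCircles(g,cv2.HOUGH_GRADIENT,1,8,param1=60,param2=12,minRadius=int(rad/s)-4,maxRadius=int(rad/s)+4)
    c2=cv2.HoughCircles(g,cv2.HOUGH_GRADIENT,1,8,param1=60,param2=9,minRadius=14,maxRadius=21)
    o=lambda c:[] if c is None else [(round(guess[0]+W*1e-3-b*s,4),round(guess[1]+W*1e-3-a*s,4),round(r*s,4)) for a,b,r in c[0][:4]]
    print('outer',o(c),'bore',o(c2)); cv2.imwrite('pics/r_'+f,g)
E
python3 - <<'E'
from h import *
print(sensors.read_state()['tool_pos'])
ringfit('r60.png',(.4725,-.2395),.03)
print('tape',ray('side',310,344,.018),'cup',ray('side',476,258,.06),'black',ray('side',276,302,.01))
E
```

```text
time: 26.65
tool_pos: [0.519, -0.0996, 0.2208]
tcp_rot: [3.14, 0.007, 0.019]
wrist_force: [0.6, -0.5, -0.1]
width: 0.678
grip_force: 0.0
time: 27.45
tool_pos: [0.4718, -0.2377, 0.2137]
tcp_rot: [-3.141, -0.003, 0.0]
wrist_force: [0.2, -0.9, 0.9]
width: 0.932
grip_force: 0.0
[ 0.4717909  -0.23771453  0.21367447]
outer [(np.float32(0.4702), np.float32(-0.2388), np.float32(0.0293))] bore [(np.float32(0.4848), np.float32(-0.2512), np.float32(0.0102)), (np.float32(0.4902), np.float32(-0.2362), np.float32(0.0096)), (np.float32(0.4888), np.float32(-0.2282), np.float32(0.008))]
tape [ 0.37344996 -0.22918653  0.018     ] cup [ 0.71633403 -0.29799168  0.06      ] black [ 0.37918893 -0.11917964  0.01      ]
```

```bash

python3 -m inch '[-1.5,1,50,0,0,0,72,0,0,50,0,0,0,72,0,0,50,0,0,0,72,0,0,40,0,0,0,72,0,0,15,0,0,0,72,0,0,5,0,0,0,72,0,0,0,0,0,0,72,0,0,0,0,0,0,72]' 40
python3 -m inch '[0,0,1,0,0,0,72,0,0,1,0,0,0,72,0,0,1,0,0,0,72,0,0,0,0,0,0,72,0,0,0,0,0,0,72,0,0,0,0,0,0,72,0,0,0,0,0,0,72,0,0,0,0,0,0,72]' 40
```

```text
time: 28.3
tool_pos: [0.4721, -0.241, 0.0061]
tcp_rot: [3.139, 0.0, 0.006]
wrist_force: [0.5, 0.1, -0.4]
width: 0.839
grip_force: 0.0
time: 29.1
tool_pos: [0.4699, -0.24, 0.0008]
tcp_rot: [-3.142, -0.0, 0.0]
wrist_force: [0.2, 0.6, 0.4]
width: 0.842
grip_force: 0.0
```

```bash

python3 -m inch '[0,0,1.5,0,0,0,66,0,0,1.5,0,0,0,66,0,0,0,0,0,0,66,0,0,0,0,0,0,66,0,0,0,0,0,0,66,0,0,0,0,0,0,66,0,0,0,0,0,0,66,0,0,0,0,0,0,66]' 40
python3 -m inch '[0,0,1,0,0,0,66,0,0,1,0,0,0,66,0,0,1,0,0,0,66,0,0,0,0,0,0,66,0,0,0,0,0,0,66,0,0,0,0,0,0,66,0,0,0,0,0,0,66,0,0,0,0,0,0,66]' 40
```

```text
time: 29.9
tool_pos: [0.47, -0.24, -0.0021]
tcp_rot: [3.142, 0.0, 0.0]
wrist_force: [0.2, -1.1, 0.1]
width: 0.769
grip_force: 0.0
time: 30.7
tool_pos: [0.47, -0.24, -0.0051]
tcp_rot: [3.142, -0.0, 0.0]
wrist_force: [-0.6, -0.1, 0.1]
width: 0.777
grip_force: 0.0
```

```bash

python3 -m inch '[0,0,0,0,0,0,0,0,0,0,0,0,0,0,0,0,0,0,0,0,0,0,0,0,0,0,0,0,0,0,0,0,0,0,0,0,0,0,0,0,0,0,0,0,0,0,0,0,0,0,0,0,0,0,0,0]' 40
python3 -m inch '[0,0,-5,0,0,0,0,0,0,-20,0,0,0,0,0,0,-40,0,0,0,0,0,0,-45,0,0,0,0,0,0,-40,0,0,0,0,0,0,-20,0,0,0,0,0,0,0,0,0,0,0,0,0,0,0,0,0,0]' 40
```

```text
time: 31.5
tool_pos: [0.4704, -0.2403, -0.0045]
tcp_rot: [3.141, -0.0, 0.001]
wrist_force: [-0.7, 0.9, 5.0]
width: 0.686
grip_force: 42.5
time: 32.3
tool_pos: [0.4696, -0.2398, 0.1644]
tcp_rot: [-3.142, -0.0, 0.0]
wrist_force: [-0.2, 0.5, -1.1]
width: 0.687
grip_force: 43.2
```

```bash

python3 -m inch '[8,-20,0,0,0,0,0,14,-45,0,0,0,0,0,14,-45,0,0,0,0,0,14,-45,0,0,0,0,0,14,-45,0,0,0,0,0,10,-33,0,0,0,0,0,3.5,-15.5,0,0,0,0,0,0,0,0,0,0,0,0]' 40
python3 -m inch '[0,0,20,0,0,0,0,0,0,15,0,0,0,0,0,0,10,0,0,0,0,0,0,0,0,0,0,0,0,0,0,0,0,0,0,0,0,0,0,0,0,0,0,0,0,0,0,0,0,0,0,0,0,0,0,0]' 40
python3 - <<'E'
from h import *
print(sensors.read_state()['tool_pos'])
E
```

```text
time: 33.1
tool_pos: [0.5461, 0.0102, 0.1624]
tcp_rot: [-3.141, -0.005, 0.007]
wrist_force: [0.8, -0.1, -1.4]
width: 0.682
grip_force: 43.3
time: 33.9
tool_pos: [0.548, 0.0084, 0.1206]
tcp_rot: [3.142, -0.0, 0.002]
wrist_force: [-0.1, -0.7, -0.9]
width: 0.684
grip_force: 43.3
[0.5479799  0.00843869 0.12063491]
```

```bash

python3 -m inch '[-0.5,0,7,0,0,0,0,0,0,5,0,0,0,0,0,0,5,0,0,0,0,0,0,3,0,0,0,0,0,0,3,0,0,0,0,0,0,3,0,0,0,0,0,0,0,0,0,0,0,0,0,0,0,0,0,0]' 40
python3 - <<'E'
from h import *
s=sensors.read_state();print(s['tool_pos'],s['wrist_force'],s['torque'])
E
```

```text
time: 34.7
tool_pos: [0.5469, 0.0085, 0.0938]
tcp_rot: [3.142, 0.0, -0.0]
wrist_force: [0.3, -0.3, -0.6]
width: 0.685
grip_force: 43.3
[0.54694214 0.00850643 0.09376432] [ 0.2771617  -0.32095919 -0.58897565] [-0.01835253 -0.0189812   0.0361625 ]
```

```bash

python3 -m inch '[0,0,5,0,0,0,0,0,0,5,0,0,0,0,0,0,5,0,0,0,0,0,0,5,0,0,0,0,0,0,3,0,0,0,0,0,0,2,0,0,0,0,0,0,0,0,0,0,0,0,0,0,0,0,0,0]' 40
python3 -m inch '[0,0,1,0,0,0,0,0,0,0,0,0,0,0,0,0,0,0,0,0,70,0,0,0,0,0,0,70,0,0,0,0,0,0,70,0,0,0,0,0,0,70,0,0,-10,0,0,0,75,0,0,-30,0,0,0,80]' 40
python3 -m inch '[0,0,-40,0,0,0,80,0,0,-40,0,0,0,80,0,0,-20,0,0,0,80,0,30,0,0,0,0,80,3,45,0,0,0,0,80,3,45,0,0,0,0,80,3,45,0,0,0,0,80,3,45,0,0,0,0,80]'
python3 -m inch '[3,35,0,0,0,0,80,7,10,0,0,0,0,80,0,0,0,0,0,0,80,0,0,0,0,0,0,80,0,0,0,0,0,0,80,0,0,0,0,0,0,80,0,0,0,0,0,0,80,0,0,0,0,0,0,80]'
python3 - <<'E'
from h import *
print(sensors.read_state()['tool_pos'])
ringfit('r52.png',(.570,-.246),.026)
E
```

```text
time: 35.5
tool_pos: [0.547, 0.0085, 0.0689]
tcp_rot: [3.142, 0.0, 0.0]
wrist_force: [0.1, 0.1, -0.6]
width: 0.68
grip_force: 43.3
time: 36.3
tool_pos: [0.5439, 0.0086, 0.1055]
tcp_rot: [-3.141, -0.0, 0.011]
wrist_force: [-0.4, -0.1, 0.5]
width: 0.937
grip_force: 0.0
time: 37.1
tool_pos: [0.559, -0.2032, 0.209]
tcp_rot: [3.141, 0.0, 0.002]
wrist_force: [0.6, -0.2, -0.3]
width: 0.934
grip_force: 0.0
time: 37.9
tool_pos: [0.569, -0.2458, 0.2079]
tcp_rot: [3.142, 0.002, 0.0]
wrist_force: [-1.0, 0.0, 0.3]
width: 0.937
grip_force: 0.0
[ 0.56896659 -0.24575479  0.20792166]
outer [(np.float32(0.5712), np.float32(-0.2448), np.float32(0.0247))] bore [(np.float32(0.5777), np.float32(-0.2638), np.float32(0.0084)), (np.float32(0.5768), np.float32(-0.2588), np.float32(0.0096)), (np.float32(0.5882), np.float32(-0.2422), np.float32(0.0084)), (np.float32(0.5727), np.float32(-0.2468), np.float32(0.0077))]
```

```bash

python3 -m inch '[2.5,-0.5,50,0,0,0,70,0,0,50,0,0,0,62,0,0,50,0,0,0,62,0,0,40,0,0,0,62,0,0,14,0,0,0,62,0,0,4,0,0,0,62,0,0,0,0,0,0,62,0,0,0,0,0,0,62]' 40
python3 - <<'E'
from h import *
print(sensors.read_state()['tool_pos'],sensors.read_state()['wrist_force'])
E
```

```text
time: 38.75
tool_pos: [0.5737, -0.2471, 0.0027]
tcp_rot: [3.139, -0.0, 0.007]
wrist_force: [0.7, 0.2, 1.0]
width: 0.727
grip_force: 0.0
[ 0.57373255 -0.24712471  0.00271728] [0.70891887 0.24581497 1.03127868]
```

```bash

python3 -m inch '[0,0,1.5,0,0,0,62,0,0,1.5,0,0,0,62,0,0,0,0,0,0,62,0,0,0,0,0,0,0,0,0,0,0,0,0,0,0,0,0,0,0,0,0,0,0,0,0,0,0,0,0,0,0,0,0,0,0]' 40
python3 -m inch '[0,0,-5,0,0,0,0,0,0,-20,0,0,0,0,0,0,-40,0,0,0,0,0,0,-45,0,0,0,0,0,0,-40,0,0,0,0,0,0,-20,0,0,0,0,0,0,0,0,0,0,0,0,0,0,0,0,0,0]' 40
```

```text
time: 39.55
tool_pos: [0.5717, -0.2461, -0.002]
tcp_rot: [3.141, 0.0, 0.001]
wrist_force: [-1.9, 1.0, 5.0]
width: 0.588
grip_force: 40.4
time: 40.35
tool_pos: [0.5711, -0.2458, 0.1665]
tcp_rot: [-3.142, -0.0, 0.0]
wrist_force: [-0.4, 0.4, -1.4]
width: 0.588
grip_force: 41.8
```

```bash

python3 -m inch '[-3,-25,0,0,0,0,0,-4,-45,0,0,0,0,0,-4,-45,0,0,0,0,0,-4,-45,0,0,0,0,0,-4,-45,0,0,0,0,0,-3,-34,0,0,0,0,0,-1,-15.5,0,0,0,0,0,0,0,0,0,0,0,0]' 40
python3 -m inch '[0,0,20,0,0,0,0,0,0,15,0,0,0,0,0,0,10,0,0,0,0,0,0,5,0,0,0,0,0,0,0,0,0,0,0,0,0,0,0,0,0,0,0,0,0,0,0,0,0,0,0,0,0,0,0,0]' 40
python3 - <<'E'
from h import *
s=sensors.read_state();print(s['tool_pos'],s['wrist_force'],s['torque'])
E
```

```text
time: 41.15
tool_pos: [0.5467, 0.0102, 0.1644]
tcp_rot: [-3.141, -0.005, 0.007]
wrist_force: [0.3, -0.4, -1.2]
width: 0.59
grip_force: 41.8
time: 41.95
tool_pos: [0.5491, 0.0084, 0.1177]
tcp_rot: [3.142, -0.0, 0.002]
wrist_force: [0.3, -0.1, -0.6]
width: 0.587
grip_force: 41.8
[0.5490603  0.00844147 0.11771142] [ 0.28853219 -0.11959916 -0.64971474] [-0.04090421 -0.00797458 -0.04003561]
```

Bottom is at .120; lower to .098.

```bash

python3 -m inch '[0,0,6,0,0,0,0,0,0,4,0,0,0,0,0,0,3,0,0,0,0,0,0,3,0,0,0,0,0,0,3,0,0,0,0,0,0,3,0,0,0,0,0,0,0,0,0,0,0,0,0,0,0,0,0,0]' 40
python3 - <<'E'
from h import *
s=sensors.read_state();print(s['tool_pos'],s['wrist_force'],s['torque'])
E
```

```text
time: 42.75
tool_pos: [0.5484, 0.0085, 0.0948]
tcp_rot: [-3.142, -0.0, 0.0]
wrist_force: [-0.0, -0.3, -1.0]
width: 0.583
grip_force: 41.8
[0.54839347 0.0085027  0.09480233] [-0.00241044 -0.31957548 -0.98318098] [-0.02939317 -0.04289059  0.01601178]
```

```bash

python3 -m inch '[0,0,5,0,0,0,0,0,0,5,0,0,0,0,0,0,3,0,0,0,0,0,0,2,0,0,0,0,0,0,0,0,0,0,0,0,0,0,0,0,0,0,0,0,0,0,0,65,0,0,0,0,0,0,65]' 40
python3 -m inch '[0,0,0,0,0,0,65,0,0,0,0,0,0,65,0,0,-10,0,0,0,75,0,0,-30,0,0,0,80,0,0,-40,0,0,0,80,0,0,-40,0,0,0,80,0,20,-8,0,0,0,80,-6,45,0,0,0,0,80]'
python3 -m inch '[-12,45,0,0,0,0,80,-12,45,0,0,0,0,80,-12,45,0,0,0,0,80,-12,45,0,0,0,0,80,-12,45,0,0,0,0,80,-12,45,0,0,0,0,80,-9,33,0,0,0,0,80,0,0,0,0,0,0,80]'
python3 - <<'E'
from h import *
print(sensors.read_state()['tool_pos'])
ringfit('r44.png',(.460,-.36),.022)
print('blue',ray('side',350,393,.01))
E
```

```text
time: 43.55
tool_pos: [0.5453, -0.0553, 0.2278]
tcp_rot: [3.142, 0.007, 0.013]
wrist_force: [0.5, -1.3, -0.4]
width: 0.936
grip_force: 0.0
time: 44.35
tool_pos: [0.4602, -0.3638, 0.224]
tcp_rot: [3.139, -0.007, 0.001]
wrist_force: [0.4, -0.2, 0.6]
width: 0.937
grip_force: 0.0
[ 0.46015406 -0.36375664  0.22396805]
outer [(np.float32(0.4602), np.float32(-0.3598), np.float32(0.021))] bore [(np.float32(0.4707), np.float32(-0.3562), np.float32(0.0102)), (np.float32(0.4677), np.float32(-0.3688), np.float32(0.0096)), (np.float32(0.4752), np.float32(-0.3628), np.float32(0.0086)), (np.float32(0.4947), np.float32(-0.2958), np.float32(0.0072))]
blue [ 0.37438058 -0.32618448  0.01      ]schema error: expected a multiple of 7 numbers
```

```bash
python3 - <<'E'
from h import *
for cam in('scene','side'):
  for z,r in((.092,.026),(.082,.03)): print(cam,z); ringfit(f'{cam}{int(z*1000)}.png',(.548,.0085),r,z=z,cam=cam,W=50)
a=cv2.imread('pics/scene92.png');b=cv2.imread('pics/side92.png')
cv2.imwrite('pics/c11.png',np.hstack([cv2.resize(a[160:270,265:375],(400,400),interpolation=cv2.INTER_CUBIC),cv2.resize(b[150:260,255:365],(400,400),interpolation=cv2.INTER_CUBIC)]))
E
```

```text
scene 0.092
outer [(np.float32(0.5472), np.float32(0.0107), np.float32(0.0242)), (np.float32(0.5538), np.float32(0.0132), np.float32(0.026)), (np.float32(0.5492), np.float32(0.0172), np.float32(0.0266))] bore [(np.float32(0.5462), np.float32(0.0102), np.float32(0.0089)), (np.float32(0.5628), np.float32(0.0292), np.float32(0.0102)), (np.float32(0.5652), np.float32(0.0147), np.float32(0.0102)), (np.float32(0.5902), np.float32(0.0312), np.float32(0.009))]
scene 0.082
outer [(np.float32(0.5468), np.float32(0.0082), np.float32(0.0306)), (np.float32(0.5392), np.float32(0.0012), np.float32(0.0317)), (np.float32(0.5612), np.float32(0.0272), np.float32(0.0295))] bore [(np.float32(0.5428), np.float32(0.0052), np.float32(0.009)), (np.float32(0.5798), np.float32(0.0007), np.float32(0.0102)), (np.float32(0.5878), np.float32(0.0027), np.float32(0.0102)), (np.float32(0.5812), np.float32(0.0428), np.float32(0.0076))]
side 0.092
outer [] bore [(np.float32(0.5488), np.float32(0.0082), np.float32(0.0085))]
side 0.082
outer [] bore [(np.float32(0.5568), np.float32(0.0177), np.float32(0.0096))]
```

View pics/c11.png

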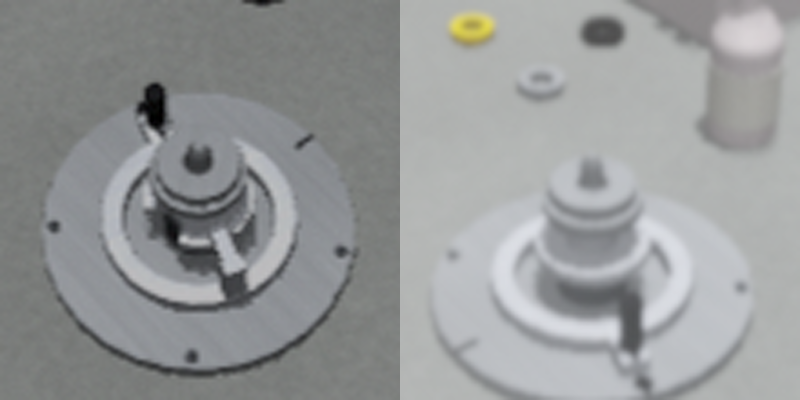

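```bash

python3 -m inch '[0,0,50,0,0,0,70,0,0,50,0,0,0,56,0,0,50,0,0,0,56,0,0,40,0,0,0,56,0,0,15,0,0,0,56,0,0,0,0,0,0,56,0,0,0,0,0,0,56,0,0,0,0,0,0,56]' 40
python3 - <<'E'
from h import *
s=sensors.read_state();print(s['tool_pos'],s['wrist_force'])
E
```

```text
time: 45.4
tool_pos: [0.4637, -0.361, 0.021]
tcp_rot: [3.138, 0.001, 0.006]
wrist_force: [-0.3, 0.1, 0.3]
width: 0.655
grip_force: 0.0
[ 0.46367737 -0.36102481  0.02096249] [-0.27173364  0.0737777   0.34639794]
```

```bash

python3 -m inch '[0,-0.5,10,0,0,0,54,0,0,2,0,0,0,54,0,0,0,0,0,0,54,0,0,0,0,0,0,54,0,0,0,0,0,0,54,0,0,0,0,0,0,54,0,0,0,0,0,0,54,0,0,0,0,0,0,54]' 40
python3 - <<'E'
from h import *
s=sensors.read_state();print(s['tool_pos'],s['wrist_force'])
E
```

```text
time: 46.2
tool_pos: [0.4614, -0.3591, 0.0059]
tcp_rot: [3.142, -0.0, 0.0]
wrist_force: [1.0, -0.0, 0.2]
width: 0.631
grip_force: 0.0
[ 0.46143411 -0.35905853  0.00591771] [ 0.96826424 -0.02854168  0.15152688]
```

```bash

python3 -m inch '[0,0,3,0,0,0,54,0,0,2.5,0,0,0,54,0,0,0,0,0,0,54,0,0,0,0,0,0,0,0,0,0,0,0,0,0,0,0,0,0,0,0,0,0,0,0,0,0,0,0,0,0,0,0,0,0,0]' 40
python3 -m inch '[0,0,-5,0,0,0,0,0,0,-20,0,0,0,0,0,0,-40,0,0,0,0,0,0,-45,0,0,0,0,0,0,-40,0,0,0,0,0,0,-20,0,0,0,0,0,0,0,0,0,0,0,0,0,0,0,0,0,0]' 40
```

```text
time: 47.0
tool_pos: [0.4615, -0.3591, 0.0006]
tcp_rot: [3.141, -0.0, 0.0]
wrist_force: [-0.4, -0.1, 2.4]
width: 0.49
grip_force: 40.6
time: 47.8
tool_pos: [0.4612, -0.3589, 0.1702]
tcp_rot: [3.141, -0.0, 0.0]
wrist_force: [-0.2, 0.6, -1.9]
width: 0.49
grip_force: 40.7
```

```bash

python3 -m inch '[7,-25,0,0,0,0,0,12,-48,0,0,0,0,0,12,-50,0,0,0,0,0,12,-50,0,0,0,0,0,12,-50,0,0,0,0,0,12,-50,0,0,0,0,0,12,-50,0,0,0,0,0,8,-44.5,0,0,0,0,0]' 40
python3 -m inch '[0,0,0,0,0,0,0,0,0,15,0,0,0,0,0,0,15,0,0,0,0,0,0,10,0,0,0,0,0,0,5,0,0,0,0,0,0,0,0,0,0,0,0,0,0,0,0,0,0,0,0,0,0,0,0,0]' 40
python3 - <<'E'
from h import *
s=sensors.read_state();print(s['tool_pos'],s['wrist_force'],s['torque'])
E
```

```text
time: 48.6
tool_pos: [0.5452, 0.0039, 0.1674]
tcp_rot: [-3.141, -0.001, 0.007]
wrist_force: [0.4, -0.1, -1.0]
width: 0.491
grip_force: 40.8
time: 49.4
tool_pos: [0.5474, 0.0012, 0.1262]
tcp_rot: [3.142, -0.001, 0.002]
wrist_force: [-0.0, -0.7, -0.8]
width: 0.486
grip_force: 40.8
[0.5474167  0.00117265 0.12615844] [-0.02115525 -0.69138642 -0.79091281] [ 0.01734535 -0.00762127 -0.05476243]
```

```bash

python3 -m inch '[0.8,-7.4,0,0,0,0,0,0,0,0,0,0,0,0,0,0,0,0,0,0,0,0,0,0,0,0,0,0,0,0,0,0,0,0,0,0,0,0,0,0,0,0,0,0,0,0,0,0,0,0,0,0,0,0,0,0]' 40
python3 -m inch '[0,0,10,0,0,0,0,0,0,6,0,0,0,0,0,0,4,0,0,0,0,0,0,3,0,0,0,0,0,0,3,0,0,0,0,0,0,0,0,0,0,0,0,0,0,0,0,0,0,0,0,0,0,0,0,0]' 40
python3 - <<'E'
from h import *
s=sensors.read_state();print(s['tool_pos'],s['wrist_force'],s['torque'])
E
```

```text
time: 50.2
tool_pos: [0.5475, 0.0089, 0.1253]
tcp_rot: [3.142, -0.0, -0.0]
wrist_force: [-0.3, -0.4, -0.5]
width: 0.488
grip_force: 40.8
time: 51.0
tool_pos: [0.5478, 0.009, 0.0997]
tcp_rot: [3.142, -0.0, 0.001]
wrist_force: [-0.2, 1.1, -1.0]
width: 0.487
grip_force: 40.8
[0.54779857 0.00897895 0.0996657 ] [-0.1517733   1.14342883 -0.96877965] [ 0.06890777  0.00100678 -0.02626069]
```

```bash

python3 -m inch '[0,0,3,0,0,0,0,0,0,2.5,0,0,0,0,0,0,0,0,0,0,0,0,0,0,0,0,0,0,0,0,0,0,0,0,55,0,0,0,0,0,0,55,0,0,0,0,0,0,55,0,0,0,0,0,0,55]' 40
python3 -m inch '[0,0,-20,0,0,0,60,0,0,-40,0,0,0,60,0,0,-40,0,0,0,60,0,0,-25,0,0,0,60,14,-25,0,0,0,0,60,20,-40,0,0,0,0,60,20,-40,0,0,0,0,60,20,-40,0,0,0,0,60]'
python3 -m inch '[20,-40,0,0,0,0,60,18,-27,0,0,0,0,60,0,0,0,0,0,0,60,0,0,0,0,0,0,60,0,0,0,0,0,0,60,0,0,0,0,0,0,60,0,0,0,0,0,0,60,0,0,0,0,0,0,60]'
python3 - <<'E'
from h import *
print(sensors.read_state()['tool_pos'])
ringfit('r36.png',(.6595,.221),.018,W=45)
ringfit('s36.png',(.6595,.221),.018,W=45,cam='scene')
print('bottle',ray('scene',274,303,0.01),ray('scene',271,281,.13),ray('side',349,187,.01))
for n,z,r in(('a',.102,.022),('b',.092,.026)): ringfit(n+'sd.png',(.548,.0085),r,z=z,cam='scene',W=50)
E
```

```text
time: 51.8
tool_pos: [0.5477, 0.009, 0.094]
tcp_rot: [3.142, 0.0, 0.0]
wrist_force: [0.2, 0.1, -0.4]
width: 0.643
grip_force: 0.0
time: 52.6
tool_pos: [0.6223, 0.1553, 0.2193]
tcp_rot: [-3.142, 0.001, -0.001]
wrist_force: [0.9, -0.0, 0.1]
width: 0.702
grip_force: 0.0
time: 53.4
tool_pos: [0.6594, 0.2201, 0.2193]
tcp_rot: [-3.142, 0.002, -0.001]
wrist_force: [0.2, -0.0, -0.4]
width: 0.703
grip_force: 0.0
[0.65943271 0.22014198 0.21925176]
outer [(np.float32(0.6608), np.float32(0.2222), np.float32(0.0172))] bore [(np.float32(0.6673), np.float32(0.2252), np.float32(0.0102)), (np.float32(0.6328), np.float32(0.2007), np.float32(0.0072)), (np.float32(0.6673), np.float32(0.2168), np.float32(0.0091))]
outer [] bore [(np.float32(0.6673), np.float32(0.2032), np.float32(0.0091)), (np.float32(0.6642), np.float32(0.2302), np.float32(0.009))]
bottle [0.74755576 0.09250379 0.01      ] [0.74315765 0.0922787  0.13      ] [0.7319173  0.07224161 0.01      ]
outer [(np.float32(0.5468), np.float32(0.0092), np.float32(0.022)), (np.float32(0.5492), np.float32(0.0142), np.float32(0.0212)), (np.float32(0.554
[... 168 characters left out ...]
09)), (np.float32(0.5867), np.float32(0.0092), np.float32(0.0102)), (np.float32(0.5662), np.float32(0.0327), np.float32(0.0102)), (np.float32(0.5308), np.float32(0.0357), np.float32(0.0102))]
outer [(np.float32(0.5462), np.float32(0.0072), np.float32(0.0277)), (np.float32(0.5478), np.float32(0.0112), np.float32(0.0277)), (np.float32(0.5658), np.float32(0.0332), np.float32(0.0272)), (np.float32(0.5522), np.float32(0.0162), np.float32(0.0266))] bore [(np.float32(0.5412), np.float32(0.0057), np.float32(0.0091)), (np.float32(0.5832), np.float32(0.0047), np.float32(0.0102)), (np.float32(0.5632), np.float32(0.0292), np.float32(0.0096)), (np.float32(0.5662), np.float32(0.0152), np.float32(0.0091))]
```

```bash

python3 -m inch '[2,-1.5,45,0,0,0,50,0,0,50,0,0,0,46,0,0,50,0,0,0,46,0,0,40,0,0,0,46,0,0,20,0,0,0,46,0,0,5,0,0,0,46,0,0,0,0,0,0,46,0,0,0,0,0,0,46]' 40
python3 -m inch '[0,0,0,0,0,0,46,0,0,0,0,0,0,46,0,0,0,0,0,0,46,0,0,0,0,0,0,46,0,0,0,0,0,0,46,0,0,0,0,0,0,46,0,0,0,0,0,0,46,0,0,0,0,0,0,46]' 40
```

```text
time: 54.4
tool_pos: [0.6632, 0.223, 0.011]
tcp_rot: [-3.141, -0.0, -0.005]
wrist_force: [1.4, 0.8, 0.5]
width: 0.542
grip_force: 0.0
time: 55.2
tool_pos: [0.6615, 0.2225, 0.0088]
tcp_rot: [3.142, -0.0, -0.0]
wrist_force: [-0.0, 0.0, 0.3]
width: 0.541
grip_force: 0.0
```

```bash

python3 -m inch '[0,0.5,4,0,0,0,46,0,0,3,0,0,0,46,0,0,0,0,0,0,46,0,0,0,0,0,0,0,0,0,0,0,0,0,0,0,0,0,0,0,0,0,0,0,0,0,0,0,0,0,0,0,0,0,0,0]' 40
python3 -m inch '[0,0,-5,0,0,0,0,0,0,-20,0,0,0,0,0,0,-40,0,0,0,0,0,0,-45,0,0,0,0,0,0,-45,0,0,0,0,0,0,-20,0,0,0,0,0,0,0,0,0,0,0,0,0,0,0,0,0,0]' 40
```

```text
time: 56.0
tool_pos: [0.6615, 0.222, 0.0018]
tcp_rot: [3.142, 0.0, -0.0]
wrist_force: [-0.1, 0.2, 0.1]
width: 0.399
grip_force: 39.8
time: 56.8
tool_pos: [0.6615, 0.222, 0.1773]
tcp_rot: [-3.141, -0.0, -0.001]
wrist_force: [-0.4, 0.1, -1.8]
width: 0.398
grip_force: 39.9
```

```bash

python3 -m inch '[-13,20,0,0,0,0,0,-20,40,0,0,0,0,0,-20,40,0,0,0,0,0,-20,40,0,0,0,0,0,-20,40,0,0,0,0,0,-13,23,0,0,0,0,0,-7,10,0,0,0,0,0,0,0,0,0,0,0,0]' 40
python3 -m inch '[0,0,0,0,0,0,0,0,0,20,0,0,0,0,0,0,15,0,0,0,0,0,0,10,0,0,0,0,0,0,5,0,0,0,0,0,0,0,0,0,0,0,0,0,0,0,0,0,0,0,0,0,0,0,0,0]' 40
python3 - <<'E'
from h import *
s=sensors.read_state();print(s['tool_pos'],s['wrist_force'],s['torque'])
E
```

```text
time: 57.6
tool_pos: [0.5466, 0.0081, 0.1749]
tcp_rot: [-3.141, 0.003, 0.006]
wrist_force: [-0.5, -0.6, -1.0]
width: 0.397
grip_force: 40.0
time: 58.4
tool_pos: [0.5493, 0.009, 0.1277]
tcp_rot: [3.142, 0.0, 0.002]
wrist_force: [0.2, -1.0, -0.7]
width: 0.399
grip_force: 40.0
[0.54927662 0.00902111 0.12771486] [ 0.1574959  -0.97786528 -0.73460162] [0.00268312 0.02111708 0.01859264]
```

```bash

python3 -m inch '[-0.5,0,6,0,0,0,0,0,0,5,0,0,0,0,0,0,4,0,0,0,0,0,0,3,0,0,0,0,0,0,2,0,0,0,0,0,0,0,0,0,0,0,0,0,0,0,0,0,0,0,0,0,0,0,0,0]' 40
python3 -m inch '[0,0,1,0,0,0,0,0,0,1,0,0,0,0,0,0,0.5,0,0,0,0,0,0,0,0,0,0,0,0,0,0,0,0,0,0,0,0,0,0,0,0,0,0,0,0,0,0,0,0,0,0,0,0,0,0,0]' 40
python3 - <<'E'
from h import *
s=sensors.read_state();print(s['tool_pos'],s['wrist_force'],s['torque'])
E
```

```text
time: 59.2
tool_pos: [0.5482, 0.009, 0.1071]
tcp_rot: [-3.142, 0.0, -0.001]
wrist_force: [0.1, 0.6, -0.9]
width: 0.396
grip_force: 40.0
time: 60.0
tool_pos: [0.5481, 0.009, 0.1044]
tcp_rot: [3.142, 0.0, 0.0]
wrist_force: [0.2, -0.6, -0.3]
width: 0.396
grip_force: 40.0
[0.54808169 0.00899154 0.10440219] [ 0.22606543 -0.55846474 -0.26367266] [-0.00248969  0.03812184 -0.00433391]
```

```bash

python3 -m inch '[0,0,0.7,0,0,0,0,0,0,0,0,0,0,0,0,0,0,0,0,0,0,0,0,0,0,0,0,44,0,0,0,0,0,0,46,0,0,0,0,0,0,46,0,0,0,0,0,0,46,0,0,-10,0,0,0,46]' 40
python3 -m inch '[0,0,-30,0,0,0,46,0,0,-40,0,0,0,46,0,0,-40,0,0,0,46,-40,0,0,0,0,0,46,-40,-40,0,0,0,0,46,0,-40,0,0,0,0,46,0,0,0,0,0,0,46,0,0,0,0,0,0,46]' 40
python3 - <<'E'
from h import *
print(sensors.read_state()['tool_pos'])
for cam in('scene','wrist','side'):
  for z,r in((.112,.018),(.102,.022),(.092,.026)): print(cam,z);ringfit(f'{cam}f{int(z*1000)}.png',(.547,.0085),r,z=z,cam=cam,W=45)
h=(.5479-.0234,.0088-.0702,.062);print('handle px',proj('scene',h),proj('side',h))
for n,p in(('scene',cv2.imread('pics/scenef112.png')),('side',cv2.imread('pics/sidef112.png'))):
  u,v=proj(n,h).astype(int); 
  m=(p[v-14:v+24,u-14:u+14].max(2)<50); ys,xs=np.nonzero(m); print(n,len(xs),(xs.mean()+u-14).round(1),(ys.min()+v-14) if len(ys) else 0)
E
```

```text
time: 60.8
tool_pos: [0.5466, 0.009, 0.1125]
tcp_rot: [-3.141, 0.0, 0.005]
wrist_force: [-0.3, 0.3, -0.2]
width: 0.54
grip_force: 0.0
time: 61.6
tool_pos: [0.4729, 0.0849, 0.2246]
tcp_rot: [3.141, 0.004, 0.002]
wrist_force: [-0.2, -0.3, 0.6]
width: 0.537
grip_force: 0.0
[0.47286027 0.08487377 0.22463318]
scene 0.112
outer [(np.float32(0.5512), np.float32(0.0197), np.float32(0.018)), (np.float32(0.5548), np.float32(0.0267), np.float32(0.0197)), (np.float32(0.5592), np.float32(0.0218), np.float32(0.0197)), (np.float32(0.5462), np.float32(0.0097), np.float32(0.0179))] bore [(np.float32(0.5478), np.float32(0.0107), np.float32(0.0091)), (np.float32(0.5663), np.float32(0.0282), np.float32(0.0102)), (np.float32(0.5568), np.float32(0.0262), np.float32(0.0102)), (np.float32(0.5648), np.float32(0.0202), np.float32(0.0102))]
scene 0.102
outer [(np.float32(0.5473), np.float32(0.0137), np.float32(0.0208)), (np.float32(0.5548), np.float32(0.0242), np.float32(0.0232)), (np.float32(0.5542), np.float32(0.0132), np.float32(0.0237)), (np.float32(0.5508), np.float32(0.0172), np.float32(0.0204))] bore [(
[... 1953 characters left out ...]
.float32(0.5512), np.float32(0.0122), np.float32(0.0255)), (np.float32(0.5512), np.float32(0.0082), np.float32(0.0255))] bore [(np.float32(0.5488), np.float32(0.0027), np.float32(0.0102)), (np.float32(0.5368), np.float32(0.0288), np.float32(0.0102)), (np.float32(0.5312), np.float32(0.0248), np.float32(0.0102)), (np.float32(0.5732), np.float32(0.0342), np.float32(0.0102))]
side 0.112
outer [] bore []
side 0.102
outer [] bore [(np.float32(0.5558), np.float32(0.0197), np.float32(0.0102))]
side 0.092
outer [] bore []
handle px [305.5288238  184.84850877] [318.81358429 231.94238622]
scene 57 306.8 183
side 0 nan 0<stdin>:8: RuntimeWarning: Mean of empty slice.
  ret = ret.dtype.type(ret / rcount)
```

```bash
python3 -c "
from workcell import job
print(job.finish_job())"
```

```text
the job is handed in; nothing more can be done
None
```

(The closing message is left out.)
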